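# Fit the green filter to the microscope lamp house and set its dial

## Task

Take the green filter from the white stand and put its rod down through the eyelet in front of the lamp house, without dropping it, until its collar rests on the eyelet and the filter stands square to the lens, then let go. Then turn the dial on top of the lamp house until its white pointer meets the red mark. Leave the amber filter in the stand and do not disturb the bottle, the slide box or the mouse.

Things in the scene. Friction and masses are not known exactly. Their poses are not given: they have to be found in the camera images.
- lamp: black lamp house, fixed, 100 mm (x) by 140 mm (y) by 160 mm high, on a white foot 120 by 170 mm, 15 mm thick. Origin on the table; the housing spans own y from -5 to +135 mm. Its round lens (52 mm across, centre 124 mm high) looks along own -y; below it an aluminium arm reaches along -y to the eyelet. The dial is on the top face
- eyelet (a point): centre of the upper mouth of the eyelet: an upright through hole 15 mm across (chamfered 2 mm) in an aluminium plate 46 by 46 mm and 18 mm thick, its top 85 mm above the table, 70 mm in front of the lens face. Axes as the lamp house: z up along the hole, y parallel to the lens axis (the lens is on its +y side). Free space below the plate
- dial (a joint): angle of the dial on top of the lamp house, rad: grows as it turns clockwise seen from above, 0 to 2.6; at 0 the white pointer points along the lamp house's own -x; the pointer is on the red mark at 1.40. Stays where it is left; light friction
- dial_grip (a point): on the dial's upright axis, 184 mm above the table: the point to grip, in the middle of a black bar 52 mm long (own x), 15 mm wide (own y), 24 mm tall (172 to 196 mm above the table), on a disc 56 mm across. Turns with the dial; the pointer is at its own -x end
- pointer (a point): the tip of the white pointer line on the dial's bar, 26 mm from the dial's axis, on top of the bar
- mark (a point): the middle of the red mark, on the lamp house's top face 37 mm from the dial's axis; the pointer must point at it
- stand: white filter stand, fixed block 60 mm (x) by 170 mm (y) by 70 mm high, origin on the table under its centre; two upright holes 16 mm across at own y = -55 and +55 mm, one filter standing in each
- green_filter: the filter to fit, loose, 0.16 kg, 154 mm tall. Origin at the tip of its upright steel rod (12 mm across, 60 mm long, tip tapered over 8 mm); collar 28 mm across from 60 to 68 mm up; round black frame with green glass, 50 mm across, 14 mm thick along own x, centre 99 mm up; flat green grip tab 24 mm wide (own y), 14 mm thick (own x), 122 to 154 mm up. Either face may look at the lens
- green_filter_collar (a point): centre of the underside of the green filter's collar, 60 mm above its rod tip; axes as the filter
- green_filter_tab (a point): the point to grip on the green filter's tab, 140 mm above its rod tip (14 mm below the top); axes as the filter, close the fingers along its x
- amber_filter: a second filter of the same shape with amber glass and amber tab, in the other hole of the stand; origin at its rod tip. To be left there
- oil_bottle: amber glass bottle with black cap, 44 mm across, 100 mm tall, loose, origin under its centre; leave alone
- slide_box: blue plastic slide box 102 by 172 by 35 mm, loose, origin under its centre; leave alone
- mouse: black computer mouse, round, 64 mm across, 34 mm high, on a thin mat, loose, origin under its centre; leave alone

How it is judged:
On the way, in this order (a step that is already met when the one before it is completed fails the run):
1. the green filter's rod is through the eyelet, its collar resting on it, upright and square to the lens, and let go (horizontal distance between green_filter_collar and eyelet below 0.005 m and z of green_filter_collar in the frame of eyelet between -0.004 and 0.003 m and angle between green_filter's own z axis and vertical below 0.1 rad and angle between the x axis of green_filter and the y axis of eyelet, either way round below 0.2 rad and contact force between the fingers and green_filter below 0.1 N), for 0.2 s.
2. the dial's pointer is on the red mark (value of joint dial between 1.28 and 1.52 rad), for 0.2 s.
At the end, for the whole second after the job is handed in: Green filter at rest, rod through the eyelet, collar down on it (3 mm) and centred (5 mm), upright (0.1 rad), glass square to the lens (0.2 rad), released; dial at 1.40 +/- 0.12 rad; amber filter, bottle, slide box and mouse within 20 mm of their starts (all of step 2 and horizontal distance between green_filter_collar and eyelet below 0.005 m and z of green_filter_collar in the frame of eyelet between -0.004 and 0.003 m and angle between green_filter's own z axis and vertical below 0.1 rad and angle between the x axis of green_filter and the y axis of eyelet, either way round below 0.2 rad and linear speed of green_filter below 0.02 m/s and distance of each of amber_filter, oil_bottle, slide_box, mouse from where it was at the start of the episode below 0.02 m); the robot touches nothing.
It fails at once if the green filter is dropped (moves faster than 0.5 m/s while the fingers do not hold it) (linear speed of green_filter above 0.5 m/s and contact force between the fingers and green_filter below 0.1 N).
It fails at once if the amber filter, bottle, slide box or mouse is moved by more than 20 mm (distance of any of amber_filter, oil_bottle, slide_box, mouse from where it was at the start of the episode above 0.02 m).
It also fails if it takes over 59 s, if anything falls off the work surface, if the arm or the gripper's body presses on something with over 40 N, if the wrist force passes 120 N, or if a joint passes its speed limit or range.

## Robot

A 6-joint arm with a two-finger parallel gripper is mounted at the origin on the work surface. World frame = base frame: x ahead of the robot, y to its left, z up, the work surface at z = 0. Lengths are in m, angles in rad, forces in N, time in s.
With the tool pointing down it reaches from about 0.325 to 1 m from the base axis. Payload 5.1 kg.
Tool frame: the origin (TCP) lies midway between the tips of the shut fingers; the grasp point (between the pads) lies 19 mm behind it; z points along the fingers, y is the direction in which the jaws open and shut (so a half turn about z gives the same grasp; the last joint's range is limited). The gripper opens to 85 mm and grips with 20 to 120 N. Pads are 22 mm wide; open, the fingers measure 114 mm over their backs; the gripper's body (76 mm by 85 mm) begins 54 mm behind the grasp point. The pads swing forward as they close: fully open they stand 13 mm farther back than shut.
Start: joints at [1.045, 0.124, 1.65, -0, 1.367, -0.083], TCP at [0.279, 0.587, 0.231] pointing down, gripper open.
Joint ranges: [-2.61, 2.61], [-1.02, 2.33], [0.03, 2.71], [-1.35, 4.49], [0.32, 2.68], [-2.91, 2.91]. Speed limits (rad/s): [2.57, 2.57, 3.14, 3.14, 3.14, 3.14].

## Interface

Orientations are given as a 3x3 rotation matrix whose columns are the frame's x, y, z axes.
In Python, from bench import * gives the robot as it stands. Calls block until the motion is done:
- goto(position, orientation): joint-space move of the TCP to a pose.
- move_straight(position, rotation=None, feed=0.15): straight line of the TCP; rotation=None keeps the orientation; feed is the mean speed in m/s.
- goto_joints(angles): joint-space move.
- gripper_to(opening): opening from 0.0 (shut) to 1.0 (fully open); the grip force is fixed at half the most; returns when the fingers have stopped.
- sleep(seconds).
- solve_ik(position, orientation): joint angles nearest the present ones, or None.
- snapshot(name): name is "scene" or "top"; returns the picture (384x512x3 uint8, red, green, blue); there is no depth.
- camera_params(name): a dict with "fx", "fy", "cx", "cy" (pixels), "k1" (the pictures are not rectified: a ray, as slopes to the right and down, at radius r is drawn at 1 + k1 r^2 times it, then the intrinsics apply), "view" (4x4, takes a point from world to camera coordinates). Camera axes: x right, y up, looking along -z (the intrinsics and any distortion apply to the point x, -y, -z); pixel columns grow to the right and rows downward; lengths in m; the calibration is good to about 2 mm. A picture is of the moment at which its call begins. camera_params takes no time and is no camera call.
A pose or a line that the arm cannot do raises PlanningError and nothing moves.
- finish_job(): hands the job in, once; it reports no verdict.
Readings, each from a call of its own:
- current_time(): time.
- current_joints(): joint angles.
- current_joint_velocities(): joint speeds.
- current_joint_torque(): joint torques, N m.
- current_ee_pos(): TCP position.
- current_orientation(): TCP orientation.
- current_contact_force(): force on the tool from outside, world axes, zero at the start.
- current_ft_torque(): the same for the moment, N m.
- current_gripper_width(): opening from 0.0 (shut) to 1.0 (fully open).
Only numpy, scipy, OpenCV 4.12 (cv2) and the standard library are available. Lean on these libraries where they do the work, as an engineer would, in place of code of your own. Each camera call takes 0.05 s, during which the arm holds its last target. There are 200 camera calls.

## Working session

There is one attempt and no reset: what is moved stays moved. The work goes in short steps, each a Python script; the robot and the scene stay as the last script left them, time stands still between calls to the robot, and variables do not carry over. Pictures are saved under pics/ and viewed, about 8 in all and at most 12, crops included, and the job is handed in when it is done.

```bash
mkdir -p pics
python3 - <<'E'
from bench import *
import cv2,json
for n in ("scene","top"):
    im=snapshot(n); cv2.imwrite(f"pics/{n}0.png",cv2.resize(im[:,:,::-1],(800,600),interpolation=cv2.INTER_CUBIC)); cv2.imwrite(f"pics/{n}_raw.png",im[:,:,::-1])
    p=camera_params(n); print(n,{k:(v if k!='view' else [list(map(float,r)) for r in v]) for k,v in p.items()})
print(current_time())
E
```

```text
scene {'fx': 499.3090072066821, 'fy': 499.3090072066821, 'cx': 255.92899411419228, 'cy': 186.51349940849235, 'k1': -0.05498360040497437, 'view': [[-0.2440200808203693, 0.9696167421780952, 0.017250317224824303, 0.15781451099148638], [-0.7378537089636612, -0.1971773968399407, 0.6455176049837783, 0.39078437381405917], [0.629306049808032, 0.14479104759397646, 0.7635505538022019, -1.846722720323997], [0.0, 0.0, 0.0, 1.0]]}
top {'fx': 433.1947309252498, 'fy': 433.1947309252498, 'cx': 252.981694042639, 'cy': 196.6071706567361, 'k1': -0.008817718174949925, 'view': [[-0.00422154493409723, -0.9999891221678355, 0.0019834576806210136, -0.015266497299900615], [0.9906438364305167, -0.00391151346021165, 0.13641660237917666, -0.6616679715221294], [-0.1364073601408561, 0.0025407889428285375, 0.9906495730029619, -1.4922775519162315], [0.0, 0.0, 0.0, 1.0]]}
0.1
```

View pics/scene0.png

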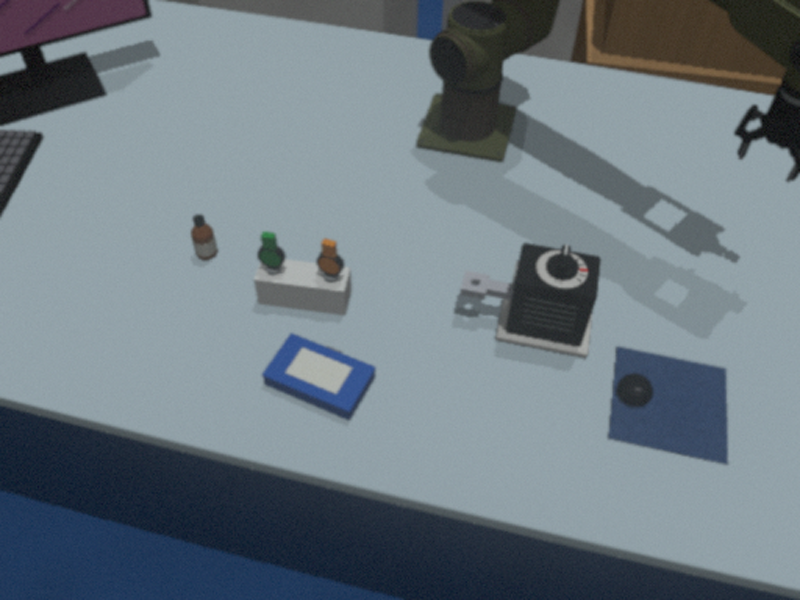

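View pics/top0.png

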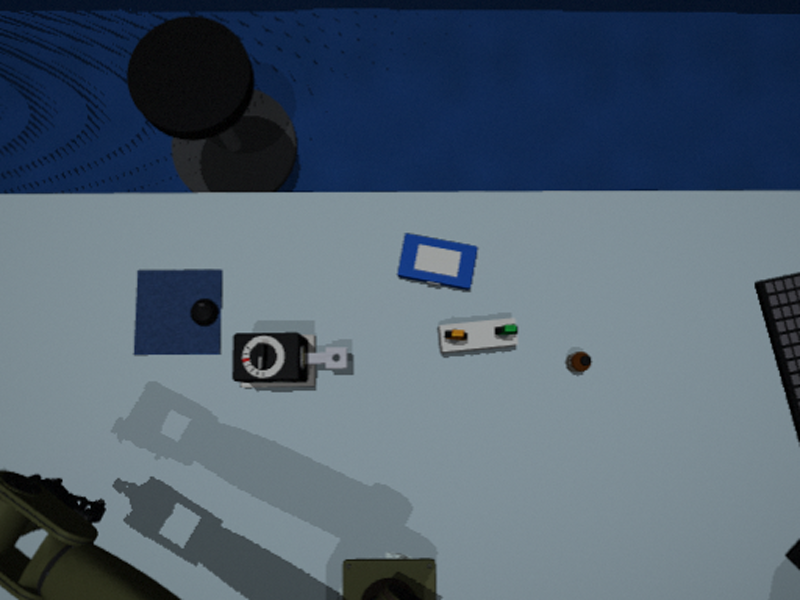

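Run:
```python
import cv2,numpy as np
for n,tag,x0,y0 in (("top","lamp",142,195),("top","stand",272,180),("scene","lamp",290,150),("scene","stand",140,135)):
    c=cv2.imread(f"pics/{n}_raw.png")[y0:y0+75,x0:x0+100]
    c=cv2.resize(c,(800,600),interpolation=cv2.INTER_CUBIC)
    c=np.clip(255*(c/255.)**0.6,0,255).astype(np.uint8)
    for i in range(0,100,10):
        cv2.line(c,(i*8,0),(i*8,600),(120,120,120) ,1) if 0 else cv2.putText(c,str(x0+i),(i*8,10),0,.35,(0,0,255),1)
        cv2.line(c,(i*8,12),(i*8,20),(0,0,255),1)
        if i<75: cv2.putText(c,str(y0+i),(0,i*8+4),0,.35,(0,0,255),1); cv2.line(c,(26,i*8),(34,i*8),(0,0,255),1)
    cv2.imwrite(f"pics/c_{n}_{tag}.png",c)
```

```text
(no output)
```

View pics/c_top_lamp.png

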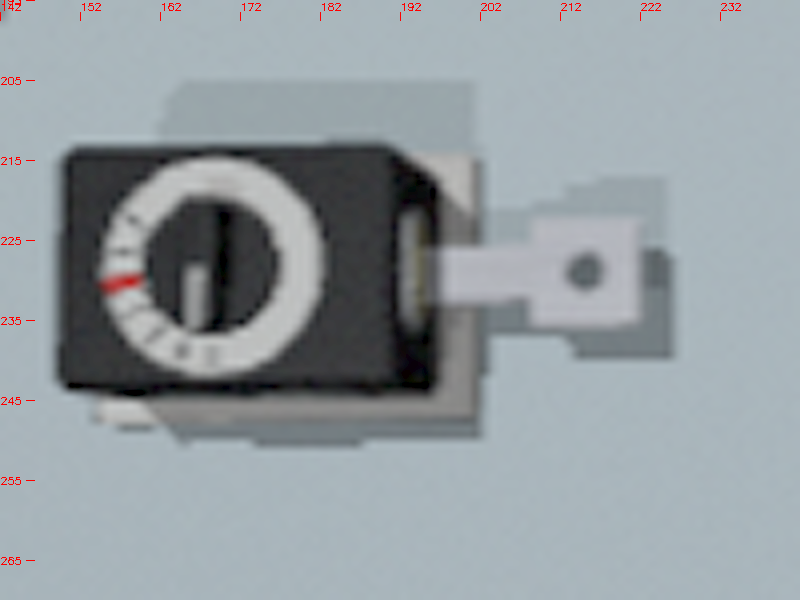

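View pics/c_top_stand.png

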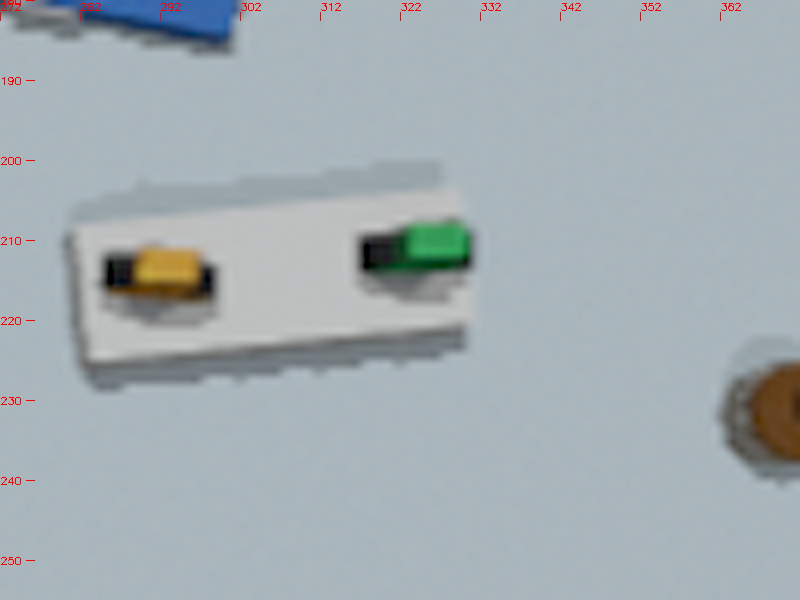

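View pics/c_scene_lamp.png

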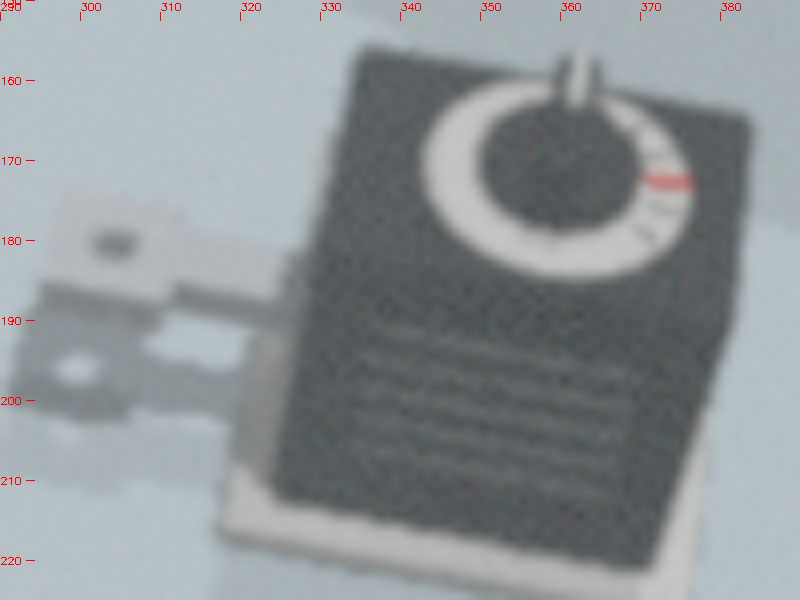

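View pics/c_scene_stand.png

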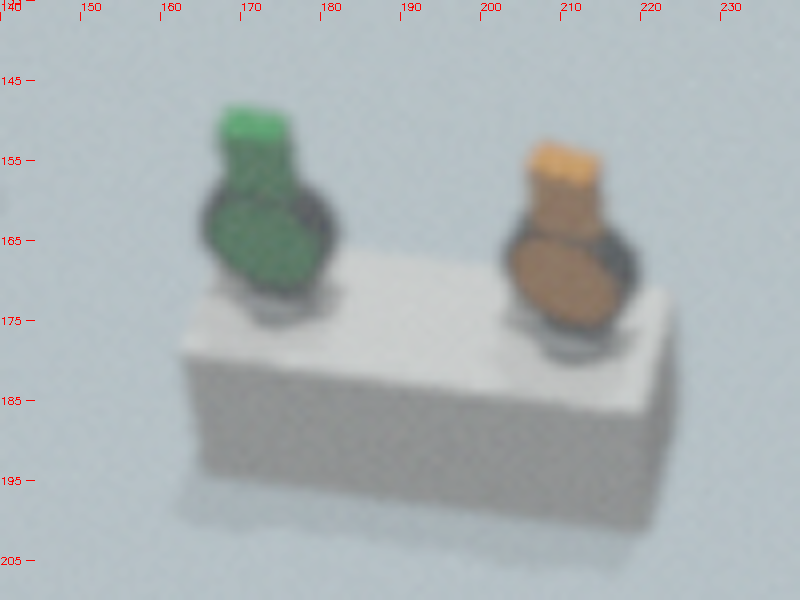

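```bash
cat > h.py <<'E'
import numpy as np
from bench import *
P={n:camera_params(n) for n in("scene","top")}
def proj(n,X):
    p=P[n];V=np.array(p["view"]);c=np.asarray(X,float)@V[:3,:3].T+V[:3,3]
    s=np.stack([c[...,0],-c[...,1]],-1)/-c[...,2:]
    s=s*(1+p["k1"]*(s**2).sum(-1,keepdims=True))
    return s*[p["fx"],p["fy"]]+[p["cx"],p["cy"]]
def raw(pt,x0,y0): return (np.array(pt,float)+.5)/8-.5+[x0,y0]
def R2(a): return np.array([[np.cos(a),-np.sin(a)],[np.sin(a),np.cos(a)]])
E
python3 - <<'E'
from h import *
import cv2
from scipy.optimize import least_squares
off={("top","l"):(142,195),("top","s"):(272,180),("scene","l"):(290,150),("scene","s"):(140,135)}
L=[("top",(0,-75,85),(584,270))]+[("top",(a,b,85),q) for a,b,q in((23,-52,(530,217)),(23,-98,(640,217)),(-23,-98,(641,324)),(-23,-52,(530,324)))]
L+=[("top",(a,b,160),q) for a,b,q in((50,135,(60,148)),(50,-5,(395,146)),(-50,135,(60,390)),(-50,-5,(397,390)))]
L+=[("scene",(0,-75,85),(115,243)),("scene",(-23,-98,85),(60,195)),("scene",(23,-98,85),(40,285)),("scene",(23,-52,85),(170,302)),("scene",(-50,-5,160),(360,46)),("scene",(-50,135,160),(752,112))]
S=[("top",(a,b,70),q) for a,b,q in((30,85,(75,226)),(30,-85,(460,190)),(-30,-85,(470,322)),(-30,85,(90,360)))]
S+=[("scene",(a,b,70),q) for a,b,q in((30,-85,(183,355)),(30,85,(642,410)),(-30,85,(675,292)))]
def fit(D,k,g,cams=("top","scene")):
    D=[d for d in D if d[0] in cams]
    def res(p):
        r=[]
        for n,o,q in D:
            o=np.array(o)/1e3; X=np.r_[R2(p[2])@o[:2]+p[:2],o[2]]
            r.append(proj(n,X)-raw(q,*off[n,k]))
        return np.ravel(r)
    s=least_squares(res,g,loss="soft_l1"); r=res(s.x).reshape(-1,2)
    print(k,cams,s.x.round(4)); return s.x,r
for cams in(("top","scene"),("top",),("scene",)):
    l,r=fit(L,"l",[.6,.3,0],cams)
    print("eyelet",(R2(l[2])@[0,-.075]+l[:2]).round(4)); 
    if len(cams)==2: print(r.round(2).tolist())
    s,r=fit(S,"s",[.6,-.2,.1],cams); print("holes",(R2(s[2])@[0,.055]+s[:2]).round(4),(R2(s[2])@[0,-.055]+s[:2]).round(4))
    if len(cams)==2: print(r.round(2).tolist())
def pt(z,obs):
    f=lambda p:np.ravel([proj(n,np.r_[p,z])-raw(q,*off[n,k]) for n,k,q in obs])
    s=least_squares(f,[.6,0]); return s.x.round(4),s.fun.round(2)
print("tab",pt(.164,[("top","s",(437,241)),("scene","s",(255,124))]),pt(.164,[("top","s",(437,241))])[0])
print("dial",pt(.161,[("top","l",(213,266)),("scene","l",(558,180))]),pt(.161,[("top","l",(213,266))])[0])
print("mark",pt(.161,[("top","l",(123,284)),("scene","l",(669,182))]))
print("ptr",pt(.196,[("top","l",(196,325))]),pt(.196,[("scene","l",(581,62))]))
im=cv2.imread("pics/top_raw.png").astype(int); m=(im[...,1]>1.5*im[...,2])&(im[...,1]>1.3*im[...,0]); m[:, :300]=0;m[:,340:]=0
ys,xs=np.nonzero(m); print("green",len(xs),xs.min(),xs.max(),ys.min(),ys.max())
for y in range(ys.min(),ys.max()+1): print(y,im[y,320:333,1].tolist())
E
```

```text
l ('top', 'scene') [0.5465 0.1888 0.0167]
eyelet [0.5477 0.1138]
[[0.08, -0.17], [0.07, -0.12], [-0.27, -0.39], [-0.25, -0.32], [0.16, -0.05], [-0.82, -0.39], [0.17, -1.02], [-1.18, 0.14], [-0.03, -0.75], [-0.24, -0.13], [0.1, -1.44], [-0.26, -0.9], [-0.43, -0.01], [-0.63, -1.76], [0.87, -0.97]]
s ('top', 'scene') [ 0.5974 -0.201   0.0925]
holes [ 0.5924 -0.1463] [ 0.6025 -0.2558]
[[-0.41, -0.28], [-0.07, -0.46], [0.76, 0.13], [-0.46, 0.11], [-0.4, -0.45], [0.15, 0.24], [0.12, -0.46]]
l ('top',) [0.5454 0.1881 0.016 ]
eyelet [0.5466 0.1131]
s ('top',) [ 0.597  -0.2013  0.0909]
holes [ 0.592  -0.1465] [ 0.602  -0.2561]
l ('scene',) [0.5496 0.1897 0.0147]
eyelet [0.5507 0.1147]
s ('scene',) [ 0.5983 -0.2007  0.0974]
holes [ 0.5929 -0.146 ] [ 0.6036 -0.2555]
tab (array([ 0.6026, -0.2555]), array([-0.24, -0.4 , -0.11, -0.55])) [ 0.6013 -0.2562]
dial (array([0.5462, 0.259 ]), array([-0.25, -0.53, -0.08, -0.62])) [0.5445 0.2582]
mark (array([0.5383, 0.2955]), array([-0.29, -0.3 , -0.17, -0.36]))
ptr (array([0.5189, 0.2576]), array([-0., -0.])) (array([0.5264, 0.2586]), array([-0.,  0.]))
green 59 318 330 208 213
208 [138, 109, 82, 99, 122, 117, 112, 108, 108, 116, 116, 130, 146]
209 [38, 35, 38, 85, 114, 112, 112, 111, 110, 118, 83, 107, 147]
210 [9, 21, 30, 90, 118, 114, 113, 112, 111, 114, 76, 106, 145]
211 [10, 23, 32, 92, 124, 123, 124, 120, 120, 109, 65, 105, 147]
212 [7, 17, 28, 40, 46, 43, 42, 39, 39, 31, 20, 106, 145]
213 [25, 36, 38, 33, 30, 28, 29, 29, 38, 34, 49, 117, 146]
```

```bash
cat >> h.py <<'E'
def O(a): c,s=np.cos(a),np.sin(a); return np.array([[-s,c,0],[c,s,0],[0,0,-1.]])
YL=.0167; YS=.0925; EY=np.array([.5480,.1138]); TAB=np.array([.6025,-.2558]); DIAL=np.array([.5460,.2588])
E
python3 - <<'E'
from h import *
for k in(0,1):
    for nm,p,z,a in(("pick",TAB,.131,YS),("place",EY,.226,YL+np.pi/2),("dial0",DIAL,.167,YL+np.pi/2),("dial1.4",DIAL,.167,YL+np.pi/2-1.4)):
        q=solve_ik(np.r_[p,z],O(a+k*np.pi)); print(k,nm,None if q is None else np.round(q,2))
print(current_joints(),current_orientation().round(2).tolist())
E
```

```text
0 pick [-0.48  0.21  1.73 -0.    1.2  -0.58]
0 place [ 0.11 -0.07  1.86 -0.    1.35 -1.48]
0 dial0 [ 0.35  0.07  1.82 -0.    1.25 -1.23]
0 dial1.4 [ 0.35  0.07  1.82 -0.    1.25  0.17]
1 pick [-0.48  0.21  1.73 -0.    1.2   2.57]
1 place [ 0.11 -0.07  1.86 -0.    1.35  1.66]
1 dial0 [ 0.35  0.07  1.82 -0.    1.25  1.91]
1 dial1.4 None
[ 1.04540517e+00  1.24415832e-01  1.65152870e+00  8.14402417e-06
  1.36750934e+00 -8.26213568e-02] [[-0.9, 0.43, -0.0], [0.43, 0.9, -0.0], [0.0, -0.0, -1.0]]
```

Run:
```python
from h import *
import cv2
p=current_ee_pos(); move_straight([p[0],p[1],.33],feed=.3)
goto(np.r_[TAB,.30],O(YS)); gripper_to(.6)
move_straight(np.r_[TAB,.131],feed=.15)
f0=current_contact_force(); gripper_to(0.0); sleep(.2)
print(current_gripper_width(),current_contact_force()-f0,current_ee_pos(),current_time())
move_straight(np.r_[TAB,.32],feed=.12)
print(current_gripper_width(),current_contact_force()-f0,current_ft_torque(),current_time())
goto(np.r_[EY,.32],O(YL+np.pi/2))
move_straight(np.r_[EY,.226],feed=.15); sleep(.2)
print(current_gripper_width(),current_ee_pos(),current_time())
out=[]
for n,x0,y0 in(("top",176,195),("scene",270,125)):
    im=snapshot(n)[:,:,::-1]; cv2.imwrite(f"pics/{n}1_raw.png",im)
    c=cv2.resize(im[y0:y0+75,x0:x0+50],(400,600),interpolation=cv2.INTER_CUBIC); out.append((255*(c/255.)**.6).astype(np.uint8))
cv2.imwrite("pics/place1.png",np.hstack(out))
```

```text
0.1547341689370291 [-0.57524511  1.45810763  4.56057273] [ 0.60292607 -0.25603613  0.13185736] 6.0667
0.1553896448786385 [ 0.81568898  0.943505   -0.93128113] [ 0.00652762  0.04283507 -0.04993338] 7.7917
0.15133178211675297 [0.54880108 0.11387493 0.22765103] 10.1583
```

View pics/place1.png

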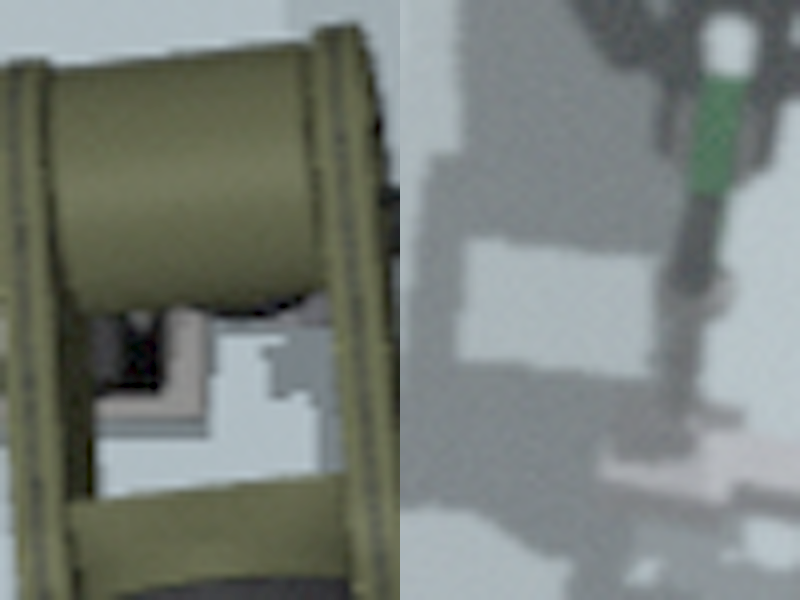

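Run:
```python
from h import *
p=current_ee_pos(); print(p, current_orientation().round(4).tolist())
X=lambda d:np.r_[p[:2],p[2]-.121+d]
for d in(0,.06,.068,.122,.14): print(d,proj("scene",X(d)).round(2), ((proj("scene",X(d))-[270,125]+.5)*8-.5).round(0)+[400,0])
o=raw((115,243),290,150); print("eye obs",o,"proj",proj("scene",np.r_[EY,.085]))
J=np.array([proj("scene",np.r_[p[:2]+e,.1])-proj("scene",np.r_[p[:2],.1]) for e in np.eye(2)*.001]);print(J)
```

```text
[0.54845782 0.1138773  0.22707199] [[-0.9999, -0.0168, 0.0017], [-0.0168, 0.9999, 0.0002], [-0.0017, 0.0001, -1.0]]
0 [304.35 175.1 ] [678. 404.]
0.06 [306.35 160.49] [694. 287.]
0.068 [306.63 158.46] [697. 271.]
0.122 [308.56 144.33] [712. 158.]
0.14 [309.23 139.42] [717. 119.]
eye obs [303.9375 179.9375] proj [303.67424902 179.8837154 ]
[[-0.06481111  0.25701168]
 [ 0.34813061  0.0689011 ]]
```

Run:
```python
from h import *
f0=current_contact_force(); m0=current_ft_torque()
z=.212
while z>.186:
    move_straight(np.r_[EY,z],feed=.04); f=current_contact_force()-f0
    print(round(z-.121,3),f.round(1),(current_ft_torque()-m0).round(2),(current_ee_pos()-np.r_[EY,z]).round(4))
    if abs(f[2])>8 or np.hypot(*f[:2])>10: break
    z-=.003
print(current_gripper_width(),current_time())
```

```text
0.091 [-0.8  0.   1.7] [-0.04  0.02  0.04] [-0.0003 -0.     -0.0006]
0.088 [-0.8 -1.5  0.4] [0.   0.01 0.06] [-0.0001  0.     -0.0002]
0.085 [ 0.4 -1.3  1.2] [-0.01  0.   -0.01] [-0.0002 -0.     -0.0003]
0.082 [-1.1 -0.5 -0.3] [0.04 0.06 0.03] [-0.0002 -0.     -0.0004]
0.079 [-3.3 -0.4  0.9] [0.08 0.64 0.03] [-0.0005  0.0001 -0.0004]
0.076 [-3.2 -0.8  0.2] [ 0.15  0.7  -0.01] [-0.0006  0.     -0.0007]
0.073 [-3.5 -0.8 -0.5] [0.07 0.88 0.02] [-0.0005 -0.     -0.0008]
0.07 [-3.8 -1.1 -0.6] [0.01 0.74 0.02] [-0.0001 -0.0001 -0.0005]
0.067 [-4.  -1.4 -0.6] [-0.03  0.8   0.03] [-0.0001 -0.0001 -0.0004]
0.15545797529401095 12.7583
```

Run:
```python
from h import *
e=EY.copy(); z=.186; n=0
while z>.140:
    move_straight(np.r_[e,z],feed=.05); f=current_contact_force()
    if n%4==0 or z<.152: print(round(z,4),e.round(4),f.round(1),(current_ft_torque()).round(2),(current_ee_pos()-np.r_[e,z]).round(4))
    if f[2]>7 or np.hypot(*f[:2])>15: print("stop",z,f);break
    if abs(f[0])>2 : e[0]+=np.sign(f[0])*.0005
    if abs(f[1])>3 : e[1]+=np.sign(f[1])*.0003
    z-=.003 if z>.152 else .001; n+=1
print(e,current_ee_pos(),current_gripper_width(),current_time())
```

```text
0.186 [0.548  0.1138] [-3.1 -0.  -2. ] [-0.01  0.92 -0.02] [-0.0001 -0.     -0.0002]
0.174 [0.547  0.1138] [-1.2 -0.3 -2.6] [-0.    0.26  0.  ] [ 0.0002 -0.     -0.0002]
0.162 [0.547  0.1138] [-0.9  0.3 -1.6] [-0.03  0.05  0.02] [ 0.     -0.     -0.0003]
0.15 [0.547  0.1138] [-0.7  0.2 -1.4] [-0.01  0.13 -0.04] [-0.     -0.     -0.0003]
0.149 [0.547  0.1138] [-0.9 -0.6 -0.9] [ 0.01  0.12 -0.01] [-0.     -0.     -0.0001]
0.148 [0.547  0.1138] [-0.8 -0.8 -3. ] [0.05 0.14 0.07] [-0.      0.     -0.0001]
0.147 [0.547  0.1138] [-1.  -0.3 -1.9] [ 0.04  0.17 -0.04] [ 0.  0. -0.]
0.146 [0.547  0.1138] [-4.2 -0.7  4.7] [-0.1   0.77 -0.  ] [0.0002 0.     0.0009]
0.145 [0.5465 0.1138] [-4.5 -0.6  8.1] [-0.1   0.91  0.02] [0.0006 0.     0.0019]
stop 0.14499999999999996 [-4.47139382 -0.6480842   8.11660288]
[0.5465 0.1138] [0.5471483  0.11381523 0.14688453] 0.15568479634045965 17.2583
```

Collar seated at the expected height. Release with a limited opening, retreat upward, and look.

Run:
```python
from h import *
import cv2
gripper_to(.45); sleep(.3)
p=current_ee_pos(); print(p,current_gripper_width())
move_straight([p[0],p[1],.27],feed=.12)
goto(np.r_[DIAL,.28],O(YL+np.pi/2)); print(current_time())
out=[]
for n,x0,y0 in(("top",192,195),("scene",285,125)):
    im=snapshot(n)[:,:,::-1]; cv2.imwrite(f"pics/{n}2_raw.png",im)
    c=cv2.resize(im[y0:y0+75,x0:x0+50],(400,600),interpolation=cv2.INTER_CUBIC); out.append((255*(c/255.)**.6).astype(np.uint8))
cv2.imwrite("pics/place2.png",np.hstack(out))
X=lambda z:np.r_[EY,z]
print((proj("top",X(.179))-[192,195]+.5)*8,(proj("top",X(.085))-[192,195]+.5)*8)
for z in(.145,.179,.184):print((proj("scene",X(z))-[285,125]+.5)*8+[400,0])
```

```text
[0.54650877 0.11380364 0.14490946] 0.44677741411982924
19.75
[165.08564036 253.33907529] [185.17362581 268.45786918]
[569.07805599 328.83810553]
[578.41891364 260.68645237]
[579.82163324 250.44435759]
```

View pics/place2.png

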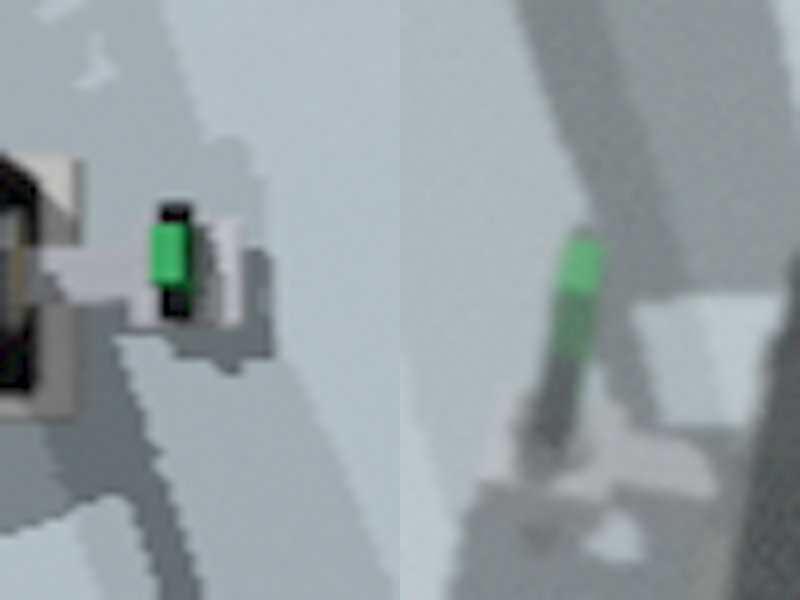

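Run:
```python
from h import *
D=DIAL-[.0006,0]; a0=YL+np.pi/2
move_straight(np.r_[D,.170],O(a0),feed=.12); print(current_contact_force().round(1))
gripper_to(0.0); sleep(.1); print(current_gripper_width(),current_contact_force().round(1),current_ft_torque().round(2),current_ee_pos())
for t in(.35,.7,1.05,1.4):
    move_straight(np.r_[D,.170],O(a0-t),feed=.05) if 0 else goto(np.r_[D,.170],O(a0-t))
    sleep(.1); print(t,current_contact_force().round(1),current_ft_torque().round(2),(current_ee_pos()-np.r_[D,.17]).round(4),current_gripper_width(),current_time())
R=current_orientation(); print("yaw turned",a0-np.arctan2(R[1,1],R[0,1]))
```

```text
[0.2 0.1 0.6]
0.1613607737422446 [-0.3 -3.8  3.9] [-0.53  0.13 -0.05] [0.54576484 0.25848894 0.17078361]
0.35 [-2.1 -5.1  5.3] [-0.85  0.2  -0.02] [ 0.0003 -0.0008  0.0008] 0.16088424727633002 21.875
0.7 [-2.8 -7.1  6.1] [-1.09  0.41 -0.04] [ 0.0001 -0.0013  0.0008] 0.1618362635755867 22.4
1.05 [-4.  -7.7  7.3] [-1.29  0.61 -0.02] [-0.0003 -0.0016  0.0008] 0.15830506068164973 22.925
1.4 [-6.1 -8.6  8.4] [-1.45  0.92 -0.05] [-0.0008 -0.0019  0.0008] 0.1593021032992793 23.45
yaw turned 1.4000692610541958
```

Release, rise, clear the view and check the dial.

Run:
```python
from h import *
import cv2
gripper_to(.45); sleep(.2); p=current_ee_pos()
move_straight([p[0],p[1],.30],feed=.15)
goto([.40,.45,.33],O(YL+np.pi/2-1.0)); sleep(.2); print(current_contact_force().round(1),current_time())
out=[]
for n,x0,y0,w in(("top",145,195,80),("scene",285,125,100)):
    im=snapshot(n)[:,:,::-1]; cv2.imwrite(f"pics/{n}3_raw.png",im)
    c=cv2.resize(im[y0:y0+100,x0:x0+w],(400,int(40000/w)),interpolation=cv2.INTER_CUBIC)[:400]; out.append((255*(c/255.)**.6).astype(np.uint8))
cv2.imwrite("pics/final3.png",np.hstack(out))
a=cv2.imread("pics/top_raw.png").astype(int);b=cv2.imread("pics/top3_raw.png").astype(int)
for nm,s in(("box",np.s_[145:190,250:312]),("amber",np.s_[200:232,278:302]),("bottle",np.s_[220:245,360:385]),("mouse",np.s_[185:212,118:142])): print(nm,abs(a[s]-b[s]).mean().round(2))
```

```text
[0.4 0.5 0.6] 26.1833
box 2.21
amber 2.24
bottle 2.16
mouse 2.02
```

View pics/final3.png

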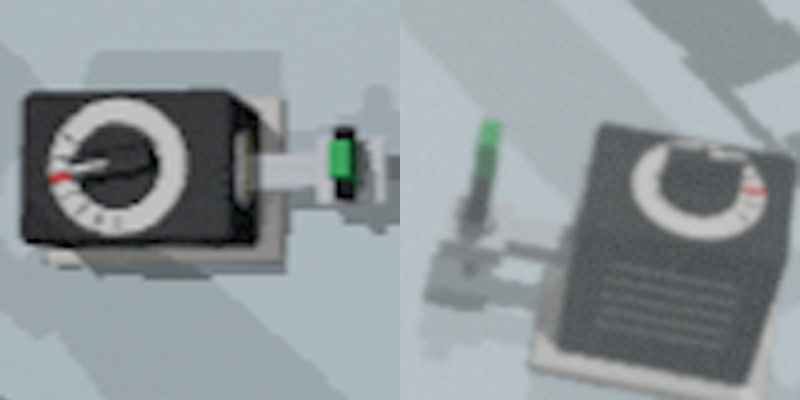

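Run:
```python
import cv2,numpy as np
c=cv2.imread("pics/top3_raw.png")[210:247,150:187]; c=cv2.resize(c,(592,592),interpolation=cv2.INTER_CUBIC); cv2.imwrite("pics/dial3.png",c)
```

```text
(no output)
```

View pics/dial3.png

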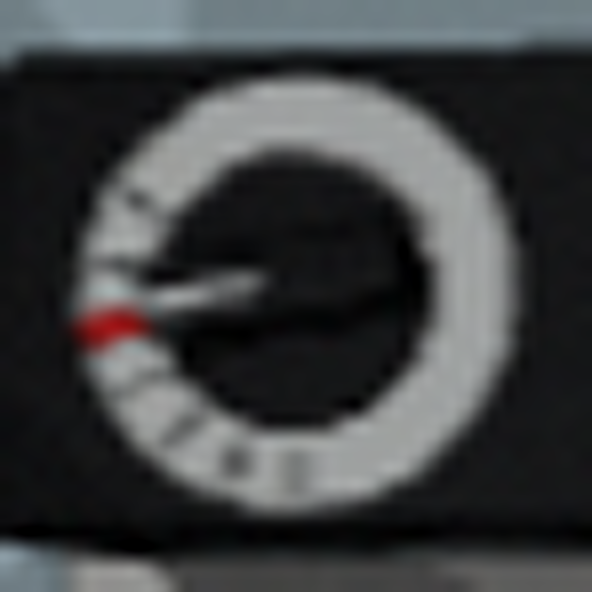

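```bash
python3 -c "
from bench import *
finish_job()"
```

```text
the job is handed in; nothing more can be done
```

The green filter is in the eyelet and released, the dial is on the red mark, and I handed the job in at about 26 s on the robot's clock. `finish_job()` gives no verdict, so what follows rests on my own checks.

- **Filter:** I lowered it into the eyelet under force feedback. The collar touched at the expected height, with the TCP at about 0.147 m. After release, the top of the tab was within about half a pixel of where a seated, upright filter should appear in both cameras. It looked square to the lens.
- **Dial:** I turned it 1.40 rad clockwise. The last top picture puts the pointer at about 1.385 rad and the red mark at about 1.40, so it is inside the ±0.12 rad allowed.
- **Other objects:** The areas around the amber filter, bottle, slide box and mouse differ from the first top picture by about the same small amount everywhere (mean about 2 grey levels). That suggests noise and no movement.
- **Disagreements:** The two cameras differed by up to 4 mm on the eyelet's x position. Contact force during insertion settled that, with a shift of about 1 mm. The dial's axis was also about 1–2 mm off my estimate. That only showed as side forces under 15 N while turning.

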